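# Set the burr gap of a bench mill by feel and lock it

## Task

Set the grinding gap of the green bench mill: turn its black adjusting ring clockwise, seen from above, until you feel the burrs touch, and stop there without forcing them. Then back the ring off by exactly three clicks, leave it resting in that notch, and only then swing the red lock lever fully closed. Leave the red tray and the white cup where they are.

Things in the scene. Friction and masses are not known exactly. Their poses are not given: they have to be found in the camera images.
- mill: Bench mill, fixed: dark foot plate 116 x 162 x 10 mm, green round drum 112 mm wide at its foot, 100 mm above, flat top 80 mm above the table, ring on top, steel chute on its +y side, lock lever on its -y side. Origin: on the ring's axis at table height; z up, x away from the robot. Small white index mark on the drum's top at the -x side.
- ring_grip (a point): On the axis of the black ribbed adjusting ring at half its gripping height, 102 mm above the table. The grip is a plain round 60 mm in diameter (ribs stand out 1 mm), 86 to 112 mm above the table; below it a 74 mm aluminium flange with a tick every click. The point turns with the ring, x along the white line on the ring's top.
- ring_flange (a point): On the ring's axis at the top of its flange, 86 mm above the table. Torques: free turning 0.03 Nm, plus or minus 0.1 Nm over each click. Past the touch the burrs add a spring of 5 Nm per rad: a touch is 0.11 to 0.9 Nm of this burr torque, held 0.1 s; more (0.18 rad, half a click past the touch) is forcing. So in all about 0.3 to 0.6 Nm is a good touch, 0.9 Nm is too much.
- ring (a joint): Ring angle (rad), counterclockwise from above counts up. Clockwise (falling) closes the burrs; they touch at an unmarked angle, new every time, up to 2.2 rad clockwise of the start. 18 clicks a turn (0.349 rad each), with a notch at each. The burrs first touch with the ring in a notch; three clicks are counted from there (three notches, 60 degrees). Let go, the ring settles in its notch.
- lock (a joint): Lock lever: 0 = open, the arm pointing to the mill's -y; 1.3 = fully closed at its stop, having swung clockwise from above towards the mill's -x. It stays where it is left; about 0.06 Nm turns it. It starts between 0 and 0.15.
- lock_post (a point): On the axis of the lever's upright red round finger post (12 mm in diameter), 100 mm above the table; the post is free to grip from 75 to 112 mm above the table and stands 42 mm from the lever's hinge.
- lock_hinge (a point): Point on the vertical hinge axis of the lock lever, 100 mm above the table, at x +30, y -78 mm of the mill.
- tray: Loose red open tray 70 x 100 x 34 mm on the table under the chute. Origin: centre of its underside.
- measuring_cup: Loose white measuring cup, 54 mm wide, 70 mm high, standing at the right edge of the table. Origin: centre of its underside.

How it is judged:
By the outcome, as a careful person would: the job done as asked, in the order asked, and still so for the second after the job is handed in, with the robot touching nothing.
It also fails if it takes over 67 s, if anything falls off the work surface, if the arm or the gripper's body presses on something with over 40 N, if the wrist force passes 120 N, or if a joint passes its speed limit or range.

## Robot

A 7-joint arm with a two-finger parallel gripper is mounted at the origin on a cart in front of the work surface, level with it; the furniture and walls round the work are solid. World frame = base frame: x ahead of the robot, y to its left, z up, the work surface at z = 0. Lengths are in m, angles in rad, forces in N, time in s.
With the tool pointing down it reaches from about 0.425 to 0.925 m from the base axis. Payload 6.8 kg.
Tool frame: the origin (TCP) lies midway between the tips of the shut fingers; the grasp point (between the pads) lies 19 mm behind it (bot.grip_depth is the distance from the TCP to the grasp point, in m); z points along the fingers, y is the line along which they close (so a half turn about z gives the same grasp; the last joint's range is limited). The gripper opens to 88 mm and grips with 3 to 60 N. Pads are 20 mm wide; open, the fingers measure 115 mm over their backs; the gripper's body (75 mm by 178 mm) begins 61 mm behind the grasp point.
Start: joints at [-1.393, 0.477, 0.022, 1.555, -0.011, 1.109, -0.083], TCP at [0.19, 0.648, 0.223] pointing down, gripper open.
Joint ranges: [-2.96, 2.96], [-0.34, 2.1], [-1.41, 1.46], [0.24, 2.44], [-1.37, 4.51], [0.17, 1.92], [-2.96, 2.96]. Speed limits (rad/s): [2.39, 2.39, 3.14, 3.14, 3.14, 3.14, 3.14].

## Interface

Orientations are given as a unit quaternion [x, y, z, w].
In Python, from station import bot gives the robot as it stands. The module is installed in compiled form; this text tells all that it offers.
- The arm moves only by the shell command python3 -m crank 'ROWS' [OPENING] [FORCE]. ROWS is a JSON list of rows, 1 to 20 of them, each of 6 numbers: dx, dy, dz in cm, then a rotation vector rx, ry, rz in rad; each row is the pose to reach, as a shift and turn from the pose commanded when the command began, along the tool's axes at that moment; what a row does not reach only later rows make up. A row lasts 1/12 s, in which the tool goes at most 0.0417 m and 0.125 rad, less where a joint would pass 70% of its speed; a pose out of reach is approached as far as the arm can. OPENING is the finger opening in m, set as the command begins (- or left out keeps the last). The fingers move at their own pace and stop on an object; FORCE is the grip in N (left out, the last holds). Time passes only in rows, so rows that do not move let the fingers close. It prints the time, the measured TCP pose, the force, the opening and the grip force at its end. Input that does not fit is refused with a message, and nothing moves.
- bot.get_obs(): the state, without advancing time (a new reading comes with each control period).
- bot.grab_frame(name): name is "scene" or "top"; returns the picture (384x512x3 uint8, red, green, blue); there is no depth.
- bot.get_calibration(name): a dict with "fx", "fy", "cx", "cy" (pixels), "k1" (the pictures are not rectified: a ray, as slopes to the right and down, at radius r is drawn at 1 + k1 r^2 times it, then the intrinsics apply), "cam_to_world" (4x4, takes a point from camera to world coordinates). Camera axes: x right, y up, looking along -z (the intrinsics and any distortion apply to the point x, -y, -z); pixel columns grow to the right and rows downward; lengths in m; the calibration is good to about 2 mm. A picture is of the moment at which its call begins. get_calibration takes no time and is no camera call.
- bot.job_done(): hands the job in; it is judged then, once.
The state is a dict: "clock": time; "joint_positions": joint angles; "qd": joint speeds; "effort": joint torques, N m; "tcp_pos": TCP position; "orientation": TCP orientation; "contact_force": force on the tool from outside, world axes, zero at the start; "wrist_torque": the same for the moment, N m; "gripper_width": finger opening in m; "gripper_force": force on a finger pad.
Only numpy, scipy, OpenCV 4.12 (cv2) and the standard library are available. Lean on these libraries where they do the work, as an engineer would, in place of code of your own. Each camera call takes 0.05 s, during which the arm holds its last target. There are 200 camera calls.

## Working session

There is one attempt and no reset: what is moved stays moved. The work goes in short steps, Python scripts to look and compute and a shell command to move; the robot and the scene stay as the last step left them, time stands still between calls to the robot, and variables do not carry over. Pictures are saved under pics/ and viewed, at most 10 in all, crops included, and the job is handed in when it is done.

```bash
mkdir -p pics; python3 - <<'E'
from station import bot
import cv2,numpy as np
for n in("scene","top"):
    f=bot.grab_frame(n); cv2.imwrite(f"pics/{n}0.png",f[:,:,::-1]); c=bot.get_calibration(n); print(n,{k:np.round(v,4).tolist() for k,v in c.items()})
print(bot.get_obs(),bot.grip_depth)
E
```

```text
scene {'fx': 443.4099, 'fy': 443.4099, 'cx': 252.6415, 'cy': 189.9964, 'k1': 0.0236, 'cam_to_world': [[0.5776, 0.4803, -0.6601, -0.1979], [-0.8161, 0.3604, -0.4518, -0.5401], [0.0209, 0.7996, 0.6001, 0.7765], [0.0, 0.0, 0.0, 1.0]]}
top {'fx': 425.3782, 'fy': 425.3782, 'cx': 256.7311, 'cy': 191.7949, 'k1': -0.0675, 'cam_to_world': [[0.025, 0.9759, -0.2167, 0.2878], [-0.9997, 0.0253, -0.0016, -0.0451], [0.0039, 0.2166, 0.9762, 1.1521], [0.0, 0.0, 0.0, 1.0]]}
{'clock': 0.1, 'joint_positions': array([-1.39308596,  0.47769624,  0.02230993,  1.55627183, -0.01153105,
        1.10932964, -0.08308843]), 'qd': array([ 7.53382566e-04, -1.40601712e-03, -5.70658687e-05, -1.98672913e-03,
       -6.14831338e-04,  6.41240792e-04, -7.25240108e-04]), 'effort': array([ 4.41192911e-03, -5.84086204e+01,  1.53950527e+00, -2.73307103e+01,
       -5.42817148e-02,  1.30853549e-02,  8.94878599e-05]), 'tcp_pos': array([0.19014049, 0.64712867, 0.22182663]), 'orientation': array([ 1.42395655e-01,  9.89809504e-01, -7.85370830e-04, -7.74581476e-05]), 'contact_force': array([-0.02249129,  0.20886987,  0.3700638 ]), 'wrist_torque': array([-0.0120219 , -0.01160372,  0.02790814]), 'gripper_force': 0.0, 'gripper_width': 0.08806357432790288} 0.0187
```

View pics/scene0.png

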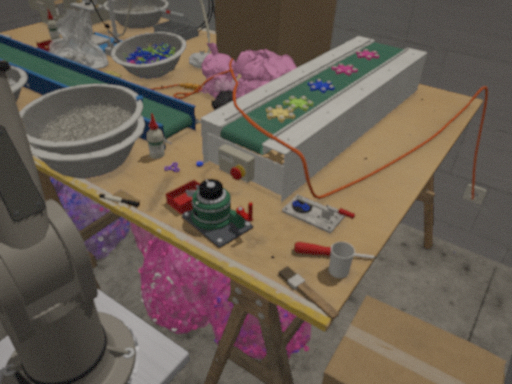

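View pics/top0.png

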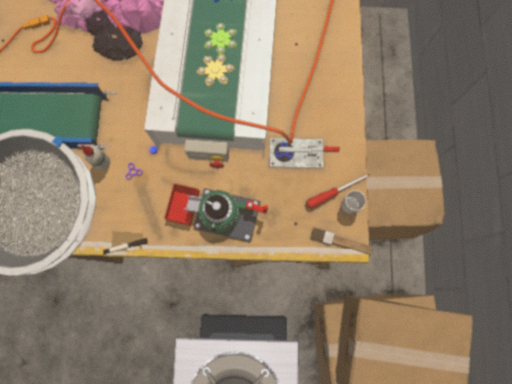

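The mill shows at about (217,211) in the top view with the lever to its right (262,209), and at (211,200) in the scene view with the lever at about (247,213). I'll zoom in next.

```bash
cat > h.py <<'E'
from station import bot
import cv2,numpy as np
def ray(n,u,v):
    c=bot.get_calibration(n); T=np.array(c["cam_to_world"])
    d=np.array([(u-c["cx"])/c["fx"],(v-c["cy"])/c["fy"]]); s=d.copy()
    for _ in range(20): s=d/(1+c["k1"]*(s@s))
    return T[:3,3],T[:3,:3]@np.array([s[0],-s[1],-1])
def at(n,u,v,z):
    o,d=ray(n,u,v); return o+d*(z-o[2])/d[2]
def proj(n,p):
    c=bot.get_calibration(n); T=np.array(c["cam_to_world"]); q=T[:3,:3].T@(np.array(p)-T[:3,3])
    s=np.array([q[0],-q[1]])/-q[2]; s=s*(1+c["k1"]*(s@s)); return np.array([c["cx"]+c["fx"]*s[0],c["cy"]+c["fy"]*s[1]])
E
python3 - <<'E'
import cv2,numpy as np
from h import *
t=cv2.imread("pics/top0.png")[175:250,155:280]; s=cv2.imread("pics/scene0.png")[165:250,155:265]
a=cv2.resize(t,None,fx=6.4,fy=6.4,interpolation=cv2.INTER_CUBIC)[:480,:800]; 
cv2.imwrite("pics/t1.png",a)
b=cv2.resize(s,None,fx=7,fy=7,interpolation=cv2.INTER_CUBIC)
cv2.imwrite("pics/s1.png",b[:595,:770])
E
```

```text
(no output)
```

View pics/t1.png

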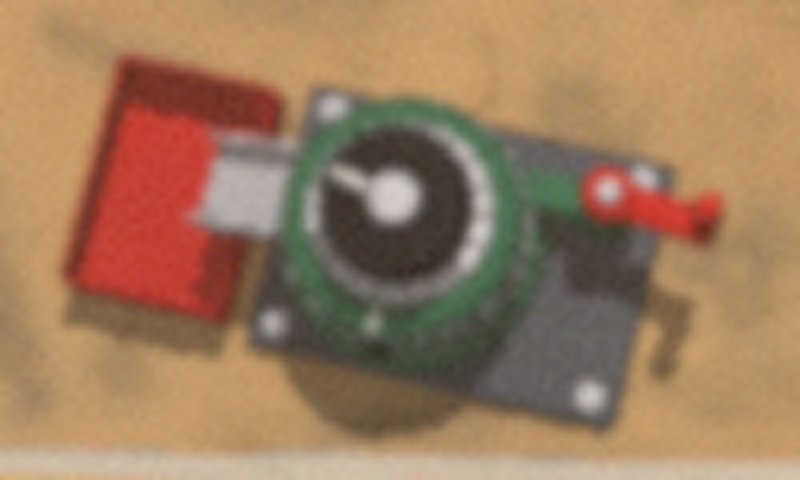

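View pics/s1.png

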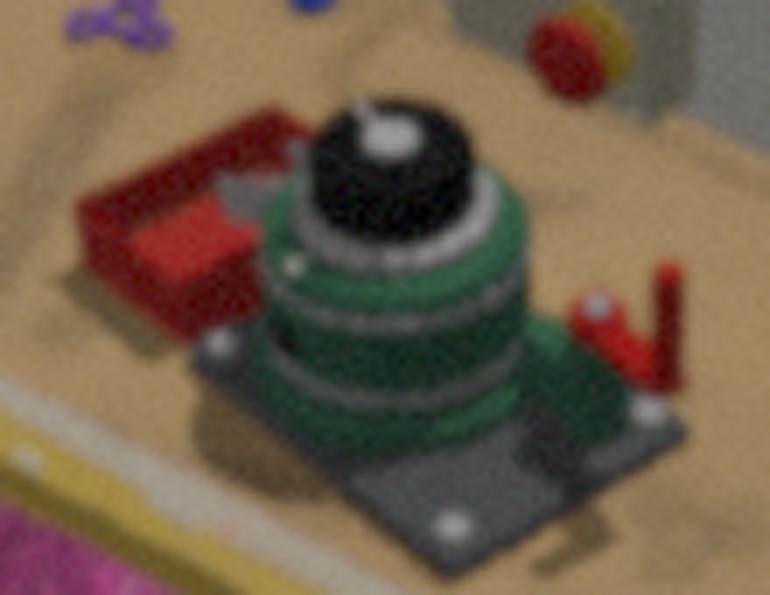

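Top crop: ring centre at about (396,204), hinge (608,190), post (706,210) and index mark (373,322). The plate corners are at (312,88), (675,168), (612,428) and (248,345). The ring's white line points to the upper left. Scene crop: ring top at about (392,140), hinge (597,305), post top (669,270).

```bash
python3 - <<'E'
from h import *
from scipy.spatial.transform import Rotation as R
T=lambda u,v,z: at("top",155+(u+.5)/6.4-.5,175+(v+.5)/6.4-.5,z)
S=lambda u,v,z: at("scene",155+(u+.5)/7-.5,165+(v+.5)/7-.5,z)
print("ring",T(396,204,.112),S(392,142,.112))
c=[T(u,v,.01) for u,v in((312,88),(675,168),(612,428),(248,345))]
for i in range(4):
    e=c[(i+1)%4]-c[i]; print("edge",np.linalg.norm(e),np.degrees(np.arctan2(e[1],e[0])))
print("platec",np.mean(c,0))
print("idx",T(373,322,.08),S(294,264,.08)); print("post",T(706,208,.112),S(669,268,.112)); 
print("line",T(338,172,.112))
print("hinge",[ (T(608,190,z),S(597,305,z)) for z in (.07,.08,.09)])
o=bot.get_obs(); print(R.from_quat(o["orientation"]).as_matrix().round(3).tolist())
E
```

```text
ring [0.47873676 0.05574406 0.112     ] [0.48666132 0.05775253 0.112     ]
edge 0.16016398710958427 -101.18379283936268
edge 0.11430630061075071 167.97992334022277
edge 0.15770389834476503 78.68985359347334
edge 0.11394909631781999 -10.785492838868734
platec [0.47579655 0.03686582 0.01      ]
idx [0.43679929 0.06584559 0.08      ] [0.44146226 0.06728469 0.08      ]
post [ 0.48027799 -0.06467889  0.112     ] [ 0.4872112  -0.06477458  0.112     ]
line [0.49080706 0.0789252  0.112     ]
hinge [(array([ 0.49442939, -0.02568127,  0.07      ]), array([ 0.49767787, -0.02640224,  0.07      ])), (array([ 0.49251997, -0.0258608 ,  0.08      ]), array([ 0.48783113, -0.03367318,  0.08      ])), (array([ 0.49061055, -0.02604033,  0.09      ]), array([ 0.47798439, -0.04094412,  0.09      ]))]
[[-0.959, 0.282, -0.0], [0.282, 0.959, -0.002], [-0.0, -0.002, -1.0]]
```

The manual's scale: shifts go in cm. Converting my numbers, -0.483 m is -48.3, -0.447 m is -44.7.

```bash
python3 -m crank '[[0,0,-4,0,0,0],[0,0,-8,0,0,0],[-2.7,-2.9,-12,0,0,0],[-5.4,-5.8,-12,0,0,0],[-8.1,-8.7,-12,0,0,0],[-10.8,-11.6,-12,0,0,0],[-13.5,-14.5,-12,0,0,0],[-16.2,-17.4,-12,0,0,0],[-18.9,-20.3,-12,0,0,0],[-21.6,-23.2,-12,0,0,0],[-24.3,-26.1,-12,0,0,0],[-27,-29,-12,0,0,0],[-29.7,-31.9,-12,0,0,0],[-32.4,-34.8,-12,0,0,0],[-35.1,-37.7,-12,0,0,0],[-37.8,-40.6,-12,0,0,0],[-40.5,-43.5,-12,0,0,0],[-43.2,-46.4,-10,0,0,0],[-44.7,-48.3,-7,0,0,0],[-44.7,-48.3,-4,0,0,0]]' 0.088 20
cat > st.py <<'E'
from h import *
from scipy.spatial.transform import Rotation as R
o=bot.get_obs(); M=R.from_quat(o["orientation"]).as_matrix()
print("t",round(o["clock"],2),"tcp",o["tcp_pos"].round(4),"yaw",np.arctan2(M[1,1],M[0,1]).round(4),"zax",M[:,2].round(3),"F",o["contact_force"].round(2),"T",o["wrist_torque"].round(3),"w",round(o["gripper_width"],4),"g",round(o["gripper_force"],1),"q",o["joint_positions"].round(2))
E
python3 st.py
```

```text
clock: 1.77
tcp_pos: [0.485, 0.0521, 0.2625]
orientation: [0.147, 0.989, -0.0, 0.002]
contact_force: [-0.4, 0.9, 0.2]
gripper_width: 0.0879
gripper_force: 0.0
t 1.77 tcp [0.485  0.0521 0.2625] yaw 1.2766 zax [ 0.003 -0.001 -1.   ] F [-0.39  0.9   0.18] T [-0.074  0.002  0.014] w 0.0879 g 0.0 q [-0.7   0.12  0.52  1.97 -0.07  1.06  1.12]
```

```bash
python3 -m crank '[[0,0,3.5,0,0,0],[0,0,7,0,0,0],[0,0,10,0,0,0],[0,0,12,0,0,0],[0,0,13,0,0,0],[0,0,13,0,0,0],[0,0,13,0,0,0]]' >/dev/null; python3 st.py; python3 - <<'E'
from h import *
a=[cv2.resize(bot.grab_frame("scene")[145:245,160:260,::-1],(400,400),interpolation=cv2.INTER_CUBIC),cv2.resize(bot.grab_frame("top")[160:260,170:270,::-1],(400,400),interpolation=cv2.INTER_CUBIC)]
cv2.imwrite("pics/a2.png",np.hstack(a))
E
```

```text
t 2.35 tcp [0.4832 0.0581 0.133 ] yaw 1.2848 zax [-0. -0. -1.] F [-0.1  -0.47  1.08] T [-0.004 -0.03   0.034] w 0.0879 g 0.0 q [-0.64  0.31  0.47  2.11 -0.2   0.77  1.24]
```

View pics/a2.png

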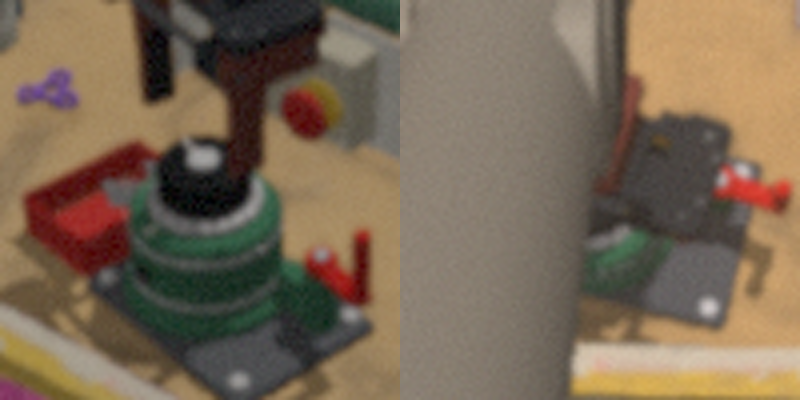

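The left panel shows the fingers on either side of the ring, tips at about (155,100) and (245,170) with the boss at (205,157). I'll descend, then close gently.

To row units: 0.041 m is 4.1, 0.03 m is 3.

```bash
python3 -m crank '[[0,0,1.5,0,0,0],[0,0,3,0,0,0],[0,0,4.1,0,0,0],[0,0,4.1,0,0,0],[0,0,4.1,0,0,0]]' >/dev/null; python3 st.py; python3 -m crank '[[0,0,0,0,0,0],[0,0,0,0,0,0],[0,0,0,0,0,0],[0,0,0,0,0,0],[0,0,0,0,0,0],[0,0,0,0,0,0],[0,0,0,0,0,0],[0,0,0,0,0,0]]' 0.05 6 >/dev/null; python3 st.py
```

```text
t 2.87 tcp [0.4832 0.0582 0.0921] yaw 1.2849 zax [ 0.  0. -1.] F [-0.08  0.03  0.14] T [-0.037  0.022  0.022] w 0.0878 g 0.0 q [-0.61  0.38  0.44  2.14 -0.25  0.68  1.29]
t 3.53 tcp [0.483  0.0577 0.0919] yaw 1.2843 zax [ 0. -0. -1.] F [-1.25 -2.24  5.08] T [-0.562  0.364 -0.1  ] w 0.06 g 6.0 q [-0.61  0.38  0.44  2.14 -0.25  0.68  1.29]
```

```bash
python3 -m crank '[[0,-0.05,0,0,0,0],[0,-0.1,0,0,0,0],[0,-0.1,0,0,0,0],[0,-0.1,0,0,0,0]]' >/dev/null; python3 st.py; python3 -m crank '[[0,0,0,0,0,0],[0,0,0,0,0,0],[0,0,0,0,0,-0.1],[0,0,0,0,0,-0.2],[0,0,0,0,0,-0.3],[0,0,0,0,0,-0.4],[0,0,0,0,0,-0.5],[0,0,0,0,0,-0.6],[0,0,0,0,0,-0.7],[0,0,0,0,0,-0.8],[0,0,0,0,0,-0.9],[0,0,0,0,0,-1],[0,0,0,0,0,-1.1],[0,0,0,0,0,-1.2],[0,0,0,0,0,-1.3],[0,0,0,0,0,-1.4],[0,0,0,0,0,-1.4],[0,0,0,0,0,-1.4]]' 0.085 >/dev/null; python3 st.py; python3 -m crank '[[0,0,0,0,0,0],[0,0,0,0,0,0],[0,0,0,0,0,0],[0,0,0,0,0,0],[0,0,0,0,0,0],[0,0,0,0,0,0],[0,0,0,0,0,0],[0,0,0,0,0,0]]' 0.05 6 >/dev/null; python3 st.py
```

```text
t 3.87 tcp [0.483  0.0576 0.092 ] yaw 1.285 zax [ 0.001  0.001 -1.   ] F [-1.66  0.43  5.65] T [ 0.085  0.263 -0.213] w 0.0602 g 6.0 q [-0.61  0.38  0.44  2.14 -0.25  0.68  1.29]
t 5.37 tcp [0.4825 0.0572 0.0914] yaw 2.6819 zax [-0.  0. -1.] F [ 1.06 -0.31 -0.25] T [0.069 0.003 0.063] w 0.085 g 0.0 q [-0.33  0.35  0.1   2.12 -0.05  0.67  2.49]
t 6.03 tcp [0.4828 0.0572 0.0917] yaw 2.6848 zax [ 0.  0. -1.] F [ 1.05  0.78 -0.97] T [ 0.058 -0.101 -0.063] w 0.0597 g 6.0 q [-0.33  0.35  0.1   2.12 -0.05  0.67  2.49]
```

```bash
python3 -m crank '[[0,0,0,0,0,0],[0,0,0,0,0,0],[0,0,0,0,0,0],[0,0,0,0,0,0]]' 0.05 40 >/dev/null; python3 st.py; python3 -m crank '[[0,0,0,0,0,0.04],[0,0,0,0,0,0.08],[0,0,0,0,0,0.08],[0,0,0,0,0,0.08]]'  >/dev/null; python3 st.py;
```

```text
t 6.37 tcp [0.4828 0.0573 0.0916] yaw 2.6849 zax [ 0.  0. -1.] F [ 0.05  0.72 -2.05] T [ 0.058 -0.226 -0.053] w 0.0594 g 40.0 q [-0.33  0.35  0.1   2.12 -0.05  0.67  2.49]
t 6.7 tcp [0.4828 0.0573 0.0917] yaw 2.6062 zax [ 0. -0. -1.] F [ 2.24  0.04 -1.65] T [ 0.063 -0.223  0.02 ] w 0.0595 g 40.0 q [-0.34  0.35  0.11  2.12 -0.06  0.67  2.42]
```

```bash
python3 -m crank '[[0,0,0,0,0,0.09],[0,0,0,0,0,0.18],[0,0,0,0,0,0.25]]'  >/dev/null; python3 st.py;  python3 -m crank '[[0,0,0,0,0,0.05],[0,0,0,0,0,0.1],[0,0,0,0,0,0.1],[0,0,0,0,0,0.1]]'  >/dev/null; python3 st.py;
```

```text
t 6.95 tcp [0.4827 0.0573 0.0917] yaw 2.352 zax [ 0.  0. -1.] F [ 0.55  0.05 -0.42] T [ 0.135 -0.191  0.051] w 0.0592 g 40.0 q [-0.39  0.35  0.17  2.12 -0.1   0.67  2.2 ]
t 7.28 tcp [0.4826 0.0574 0.0916] yaw 2.2571 zax [-0.  0. -1.] F [ 1.9   0.4  -0.88] T [ 0.203 -0.087 -0.011] w 0.0593 g 40.0 q [-0.41  0.35  0.2   2.13 -0.11  0.67  2.12]
```

```bash
python3 -m crank '[[0,0,0,0,0,0.09],[0,0,0,0,0,0.18],[0,0,0,0,0,0.25]]'  >/dev/null; python3 st.py;  python3 -m crank '[[0,0,0,0,0,0.05],[0,0,0,0,0,0.1],[0,0,0,0,0,0.1],[0,0,0,0,0,0.1]]'  >/dev/null; python3 st.py;
```

```text
t 7.53 tcp [0.4826 0.0575 0.0917] yaw 2.0029 zax [-0.  0. -1.] F [ 0.13  1.48 -1.37] T [ 0.303 -0.095  0.088] w 0.0593 g 40.0 q [-0.46  0.36  0.26  2.13 -0.14  0.67  1.9 ]
t 7.87 tcp [0.4826 0.0575 0.0917] yaw 1.9078 zax [-0.  0. -1.] F [ 0.36  0.74 -0.04] T [ 0.412 -0.062 -0.034] w 0.0594 g 40.0 q [-0.48  0.36  0.28  2.13 -0.16  0.67  1.82]
```

```bash
cat >> st.py <<'E'
E
python3 - <<'E'
from h import *
f=bot.grab_frame("scene")[145:245,160:260,::-1]; cv2.imwrite("pics/a3.png",cv2.resize(f,(500,500),interpolation=cv2.INTER_CUBIC))
E
```

```text
(no output)
```

View pics/a3.png

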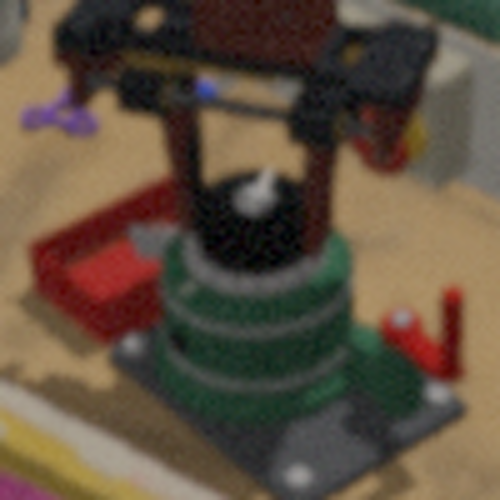

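The ring follows the gripper: its white line has swung from upper left to upper right, at about (265,185). I'll carry on a click at a time.

```bash
python3 -m crank '[[0,0,0,0,0,0.09],[0,0,0,0,0,0.18],[0,0,0,0,0,0.25]]'  >/dev/null; python3 st.py;  python3 -m crank '[[0,0,0,0,0,0.05],[0,0,0,0,0,0.1],[0,0,0,0,0,0.1],[0,0,0,0,0,0.1]]'  >/dev/null; python3 st.py;
```

```text
t 8.17 tcp [0.4826 0.0576 0.0916] yaw 1.6529 zax [-0.     0.001 -1.   ] F [-0.67  1.37 -0.71] T [ 0.541 -0.017  0.055] w 0.0596 g 40.0 q [-0.53  0.37  0.34  2.13 -0.2   0.67  1.6 ]
t 8.5 tcp [0.4826 0.0576 0.0916] yaw 1.5581 zax [-0.  0. -1.] F [-0.08  1.66 -0.26] T [ 0.726 -0.023  0.186] w 0.0593 g 40.0 q [-0.55  0.37  0.37  2.13 -0.21  0.67  1.52]
```

```bash
python3 -m crank '[[0,0,0,0,0,0],[0,0,0,0,0,0]]'  >/dev/null; python3 st.py;  python3 -m crank '[[0,0,0,0,0,0.03],[0,0,0,0,0,0.03],[0,0,0,0,0,0.03]]'  >/dev/null; python3 st.py;
```

```text
t 8.67 tcp [0.4826 0.0577 0.0916] yaw 1.5571 zax [-0.  0. -1.] F [-0.11  2.95 -0.64] T [0.9   0.054 0.336] w 0.0594 g 40.0 q [-0.55  0.37  0.37  2.13 -0.21  0.67  1.52]
t 8.92 tcp [0.4826 0.0577 0.0916] yaw 1.5265 zax [-0.     0.001 -1.   ] F [ 0.    3.82 -0.5 ] T [1.21  0.097 0.174] w 0.0591 g 40.0 q [-0.56  0.37  0.38  2.13 -0.21  0.67  1.49]
```

```bash
for i in 1 2 3 4; do python3 -m crank '[[0,0,0,0,0,0]]'  >/dev/null; python3 st.py; done
```

```text
t 9.0 tcp [0.4826 0.0577 0.0917] yaw 1.5264 zax [-0.     0.001 -1.   ] F [ 0.3   4.8  -0.06] T [1.353 0.15  0.313] w 0.0595 g 40.0 q [-0.56  0.37  0.38  2.13 -0.21  0.67  1.49]
t 9.08 tcp [0.4826 0.0577 0.0916] yaw 1.5261 zax [-0.  0. -1.] F [-0.51  3.43  0.14] T [1.382 0.162 0.305] w 0.0592 g 40.0 q [-0.56  0.37  0.38  2.13 -0.21  0.67  1.49]
t 9.17 tcp [0.4826 0.0577 0.0916] yaw 1.5259 zax [-0.  0. -1.] F [-0.28  5.18 -0.24] T [1.469 0.162 0.302] w 0.0594 g 40.0 q [-0.56  0.37  0.38  2.13 -0.21  0.67  1.49]
t 9.25 tcp [0.4826 0.0577 0.0916] yaw 1.5256 zax [-0.  0. -1.] F [-0.66  6.35 -0.61] T [1.579 0.158 0.369] w 0.0591 g 40.0 q [-0.56  0.37  0.38  2.13 -0.21  0.67  1.49]
```

```bash
python3 -m crank '[[0,0,0,0,0,0.03]]'  >/dev/null; python3 st.py; for i in 1 2 3 ; do python3 -m crank '[[0,0,0,0,0,0.03]]'  >/dev/null; python3 st.py; done
```

```text
t 9.33 tcp [0.4826 0.0577 0.0916] yaw 1.4964 zax [-0.  0. -1.] F [-1.5   5.38 -1.51] T [1.657 0.13  0.492] w 0.0595 g 40.0 q [-0.56  0.37  0.38  2.13 -0.22  0.67  1.46]
t 9.42 tcp [0.4826 0.0577 0.0916] yaw 1.4652 zax [-0.  0. -1.] F [-1.7   5.49 -1.57] T [1.663 0.14  0.604] w 0.0592 g 40.0 q [-0.57  0.37  0.39  2.14 -0.22  0.67  1.44]
t 9.5 tcp [0.4826 0.0577 0.0916] yaw 1.4353 zax [-0.  0. -1.] F [-0.28  4.03 -0.64] T [1.755 0.104 0.702] w 0.0595 g 40.0 q [-0.58  0.37  0.4   2.14 -0.23  0.67  1.41]
t 9.58 tcp [0.4826 0.0577 0.0916] yaw 1.4056 zax [-0.  0. -1.] F [ 0.03  4.33 -0.93] T [1.734 0.027 0.831] w 0.0591 g 40.0 q [-0.58  0.37  0.41  2.14 -0.23  0.67  1.39]
```

```bash
python3 -m crank '[[0,0,0,0,0,-0.05],[0,0,0,0,0,-0.13],[0,0,0,0,0,-0.23],[0,0,0,0,0,-0.34],[0,0,0,0,0,-0.45],[0,0,0,0,0,-0.56],[0,0,0,0,0,-0.67],[0,0,0,0,0,-0.78],[0,0,0,0,0,-0.89],[0,0,0,0,0,-1],[0,0,0,0,0,-1.1],[0,0,0,0,0,-1.18],[0,0,0,0,0,-1.23],[0,0,0,0,0,-1.23],[0,0,0,0,0,-1.23],[0,0,0,0,0,-1.23]]' >/dev/null; python3 st.py; for i in 1 2 3; do python3 -m crank '[[0,0,0,0,0,0]]' >/dev/null; python3 st.py; done
```

```text
t 10.92 tcp [0.4828 0.0572 0.0916] yaw 2.6334 zax [ 0. -0. -1.] F [-0.4   3.76 -0.01] T [1.033 0.171 0.159] w 0.0595 g 40.0 q [-0.34  0.35  0.11  2.12 -0.06  0.67  2.44]
t 11.0 tcp [0.4828 0.0572 0.0917] yaw 2.6338 zax [ 0. -0. -1.] F [ 0.1   5.16 -0.13] T [1.037 0.185 0.096] w 0.0593 g 40.0 q [-0.34  0.35  0.11  2.12 -0.06  0.67  2.44]
t 11.08 tcp [0.4828 0.0572 0.0916] yaw 2.6342 zax [ 0. -0. -1.] F [ 0.62  4.95 -0.29] T [0.982 0.077 0.106] w 0.0593 g 40.0 q [-0.34  0.35  0.11  2.12 -0.06  0.67  2.44]
t 11.17 tcp [0.4828 0.0572 0.0916] yaw 2.6344 zax [ 0. -0. -1.] F [ 0.71  4.1  -1.11] T [0.952 0.087 0.06 ] w 0.0592 g 40.0 q [-0.34  0.35  0.11  2.12 -0.06  0.67  2.44]
```

To row units: -0.17 m is -17, -0.13 m is -13.

```bash
python3 -m crank '[[0,0,0,0,0,0],[0,0,0,0,0,0],[0,0,0,0,0,0],[0,0,0,0,0,0],[0,0,-2,0,0,0],[0,0,-5,0,0,0],[0,0,-9,0,0,0],[0,0,-13,0,0,0],[0,0,-17,0,0,0],[0,0,-17,0,0,0]]' 0.085 >/dev/null; python3 st.py; python3 - <<'E'
from h import *
f=bot.grab_frame("scene")[:,:,::-1]; g=cv2.imread("pics/scene0.png")
c=lambda i:cv2.resize(i[180:220,185:245],(780,520),interpolation=cv2.INTER_CUBIC)
cv2.imwrite("pics/a4.png",cv2.resize(np.vstack([c(g)[:300],c(f)[:300]]),(780,600)))
E
```

```text
t 12.0 tcp [0.4867 0.0575 0.2692] yaw 2.6338 zax [ 0.012  0.003 -1.   ] F [1.04 0.21 0.2 ] T [ 0.053 -0.041 -0.012] w 0.0849 g 0.0 q [-0.36  0.11  0.13  1.94 -0.02  1.07  2.41]
```

View pics/a4.png

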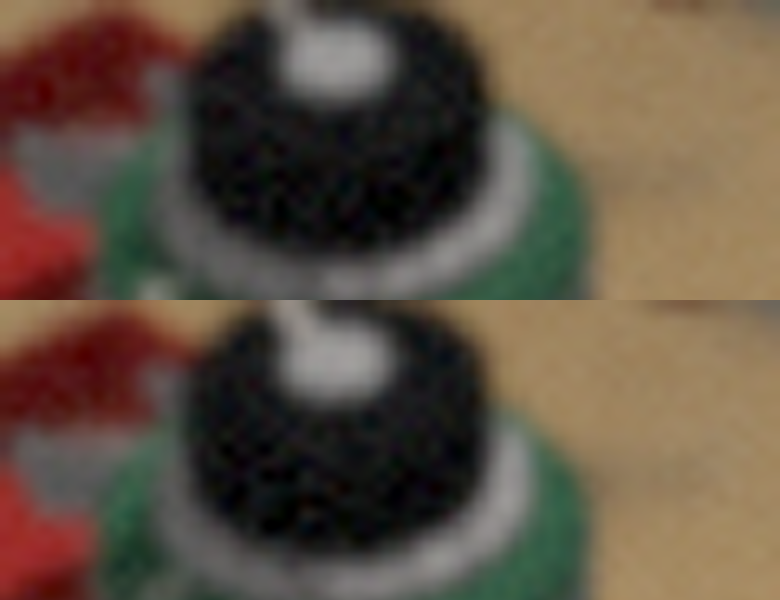

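The white line is back near its starting direction: about (300,18) now against (285,12) at the start, well under one click apart. Next is the lever.

To row units: 0.179 m is 17.9, -0.045 m is -4.5.

```bash
python3 -m crank '[[3,-1.5,0,0,0,0.1],[6,-3,0,0,0,0.2],[9,-4.5,0,0,0,0.3],[10.6,-5.9,0,0,0,0.4],[10.6,-5.9,3,0,0,0.4],[10.6,-5.9,7,0,0,0.4],[10.6,-5.9,11,0,0,0.4],[10.6,-5.9,14,0,0,0.4],[10.6,-5.9,16,0,0,0.4],[10.6,-5.9,17.9,0,0,0.4],[10.6,-5.9,17.9,0,0,0.4],[10.6,-5.9,17.9,0,0,0.4]]' 0.045 10 >/dev/null; python3 st.py;python3 - <<'E'
from h import *
f=bot.grab_frame("scene")[:,:,::-1]; t=bot.grab_frame("top")[:,:,::-1]
c=lambda i:cv2.resize(i,(400,400),interpolation=cv2.INTER_CUBIC)
cv2.imwrite("pics/a5.png",np.hstack([c(f[160:240,190:270]),c(t[170:250,190:270])]))
E
```

```text
t 13.05 tcp [ 0.4812 -0.0644  0.0814] yaw 2.2345 zax [-0.004 -0.001 -1.   ] F [1.55 0.51 0.41] T [ 0.091 -0.034 -0.03 ] w 0.0452 g 0.0 q [-0.18  0.38  0.23  2.13 -0.13  0.65  2.37]
```

View pics/a5.png

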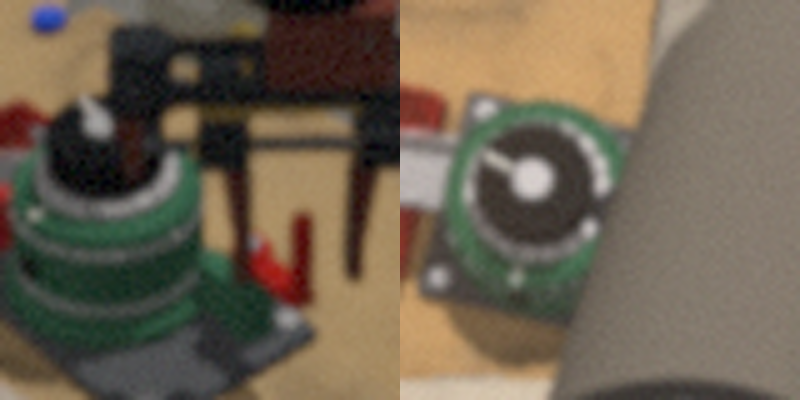

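The fingers straddle the red post, at about (302,260) in the left panel between finger tips at (243,275) and (355,275). In the right panel the ring's line sits about 6° clockwise of its start. I'll grip the post.

```bash
python3 -m crank '[[0,0,0,0,0,0],[0,0,0,0,0,0],[0,0,0,0,0,0],[0,0,0,0,0,0],[0,0,0,0,0,0],[0,0,0,0,0,0],[0,0,0,0,0,0]]' 0.005 10 >/dev/null; python3 st.py
```

```text
t 13.73 tcp [ 0.4831 -0.0644  0.0829] yaw 2.2347 zax [ 0.001 -0.    -1.   ] F [-0.59 -1.57  2.15] T [-0.142  0.008 -0.068] w 0.0116 g 10.0 q [-0.18  0.37  0.23  2.13 -0.13  0.65  2.37]
```

```bash
python3 - <<'E'
from h import *
H=np.array([.4967,-.0251]); a0=np.radians(-101.35); y=np.array([np.cos(2.2345),np.sin(2.2345)]); x=np.array([-y[1],y[0]])
p0=bot.get_obs()["tcp_pos"][:2]; v=p0-H; print(np.hypot(*v), "lock",a0-np.arctan2(v[1],v[0]))
for q in (.14,.3,.45,.6,.75,.9,1.05,1.15,1.25,1.3,1.33):
    p=H+.042*np.array([np.cos(a0-q),np.sin(a0-q)]); d=p-p0; print(q,p.round(4),round(d@x,4),round(d@y,4))
E
```

```text
0.04158913705761623 lock 0.1347274061033994
0.14 [ 0.4828 -0.0647] 0.0005 -0.0
0.3 [ 0.4766 -0.062 ] 0.0036 0.0059
0.45 [ 0.4713 -0.0586] 0.0057 0.0118
0.6 [ 0.4666 -0.0544] 0.0068 0.018
0.75 [ 0.4626 -0.0496] 0.007 0.0243
0.9 [ 0.4593 -0.0442] 0.0063 0.0306
1.05 [ 0.4569 -0.0384] 0.0047 0.0366
1.15 [ 0.4557 -0.0344] 0.0031 0.0405
1.25 [ 0.455  -0.0302] 0.0011 0.0442
1.3 [ 0.4548 -0.0282] -0.0 0.046
1.33 [ 0.4547 -0.0269] -0.0008 0.047
```

To row units: 0.0405 m is 4.05, 0.0366 m is 3.66.

```bash
python3 -m crank '[[0.2,0.3,0,0,0,0],[0.36,0.6,0,0,0,0],[0.47,0.9,0,0,0,0],[0.57,1.2,0,0,0,0],[0.63,1.5,0,0,0,0],[0.68,1.8,0,0,0,0],[0.7,2.1,0,0,0,0],[0.7,2.43,0,0,0,0],[0.67,2.75,0,0,0,0],[0.63,3.06,0,0,0,0],[0.56,3.36,0,0,0,0],[0.47,3.66,0,0,0,0],[0.31,4.05,0,0,0,0],[0.31,4.05,0,0,0,0],[0.31,4.05,0,0,0,0]]' >/dev/null; python3 st.py;python3 -m crank '[[-0.1,0.2,0,0,0,0],[-0.2,0.37,0,0,0,0],[-0.2,0.37,0,0,0,0],[-0.2,0.37,0,0,0,0]]' >/dev/null; python3 st.py;python3 -m crank '[[-0.05,0.1,0,0,0,0],[-0.1,0.2,0,0,0,0],[-0.1,0.2,0,0,0,0],[-0.1,0.2,0,0,0,0]]' >/dev/null; python3 st.py
```

```text
t 14.98 tcp [ 0.4551 -0.033   0.0826] yaw 2.2362 zax [-0.001  0.001 -1.   ] F [-0.64 -0.52  1.11] T [-0.057  0.133 -0.038] w 0.0115 g 10.0 q [-0.25  0.33  0.22  2.2  -0.12  0.63  2.29]
t 15.32 tcp [ 0.4547 -0.0297  0.0826] yaw 2.2352 zax [-0.  0. -1.] F [ 0.28 -2.45  1.53] T [-0.346 -0.076 -0.111] w 0.012 g 10.0 q [-0.26  0.33  0.22  2.2  -0.12  0.62  2.28]
t 15.65 tcp [ 0.4543 -0.0277  0.0826] yaw 2.2349 zax [-0.  0. -1.] F [ 0.67 -2.45 -0.52] T [-0.595 -0.144 -0.085] w 0.0119 g 10.0 q [-0.26  0.33  0.22  2.2  -0.12  0.62  2.28]
```

```bash
for i in 1 2; do python3 -m crank '[[-0.06,0.08,0,0,0,0],[-0.09,0.12,0,0,0,0],[-0.09,0.12,0,0,0,0],[-0.09,0.12,0,0,0,0]]' >/dev/null; python3 st.py; done
```

```text
t 15.98 tcp [ 0.4542 -0.0276  0.0826] yaw 2.234 zax [ 0.    -0.001 -1.   ] F [ 0.42 -7.92 -1.18] T [-1.557 -0.187 -0.062] w 0.0117 g 10.0 q [-0.26  0.33  0.22  2.2  -0.12  0.62  2.28]
t 16.32 tcp [ 0.4542 -0.0275  0.0826] yaw 2.2327 zax [ 0.    -0.003 -1.   ] F [  0.93 -11.46  -0.48] T [-2.454 -0.283 -0.045] w 0.0116 g 10.0 q [-0.27  0.33  0.22  2.2  -0.12  0.62  2.27]
```

```bash
python3 -m crank '[[0,0,0,0,0,0],[0,0,0,0,0,0],[0,0,0,0,0,0],[0,0,0,0,0,0],[0,0,-2,0,0,0],[0,0,-5,0,0,0],[0,0,-9,0,0,0],[0,0,-13,0,0,0],[3,-2,-17,0,0,0],[6.5,-3.5,-19,0,0,0],[10,-5,-20,0,0,0],[13,-7,-20,0,0,0],[16,-9,-20,0,0,0],[16,-9,-20,0,0,0]]' 0.03 >/dev/null; python3 st.py;python3 - <<'E'
from h import *
f=bot.grab_frame("scene")[:,:,::-1]; t=bot.grab_frame("top")[:,:,::-1]
c=lambda i:cv2.resize(i,(400,400),interpolation=cv2.INTER_CUBIC)
cv2.imwrite("pics/a6.png",np.hstack([c(f[150:250,160:260]),c(t[160:260,160:260])]))
E
```

```text
t 17.48 tcp [ 0.3809 -0.2004  0.2835] yaw 2.226 zax [ 0.002 -0.001 -1.   ] F [-0.36  0.59 -0.19] T [0.079 0.033 0.03 ] w 0.0301 g 0.0 q [-0.12 -0.02  0.45  2.05  0.01  1.11  2.56]
```

View pics/a6.png

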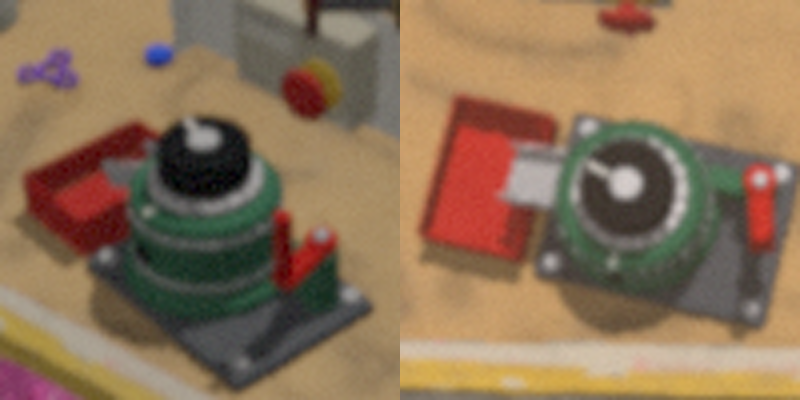

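The lever points toward -x and is closed, with its post at about (283,240) on the left and (760,240) on the right. The ring, tray and mill are undisturbed, so I'm handing in.

```bash
python3 -c "
from station import bot
print(bot.job_done())"
```

```text
the job is handed in; nothing more can be done
None
```

I handed the job in at about 17.5 s: burrs touched, ring backed off three clicks into its notch, lever closed against its stop, and tray and cup not touched. One slip: I turned further past the touch than intended, so torque peaked at about 0.83 Nm with an uncertain sensor offset. That is probably just short of forcing the burrs, but I can't rule it out.

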